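# Seat the crusher jaw and feel its gap with a taper gauge

## Robot

A 7-joint arm with a two-finger parallel gripper is mounted at the origin on the work surface; the furniture and walls round the work are solid. World frame = base frame: x ahead of the robot, y to its left, z up, the work surface at z = 0. Lengths are in m, angles in rad, forces in N, time in s.
With the tool pointing down it reaches from about 0.425 to 0.875 m from the base axis. Payload 4.7 kg.
Tool frame: the origin (TCP) lies midway between the tips of the shut fingers; the grasp point (between the pads) lies ctrl.grasp_offset behind it (ctrl.grasp_offset is the distance from the TCP to the grasp point, in m); z points along the fingers, y is the line along which they close (so a half turn about z gives the same grasp; the last joint's range is limited). The gripper opens to 87 mm and grips with 3 to 60 N. Pads are 19 mm wide; open, the fingers measure 117 mm over their backs; the gripper's body (75 mm by 190 mm) begins 51 mm behind the grasp point.
Start: joints at [1.212, 0.321, -0.07, 1.45, 0.023, 1.371, -0.057], TCP at [0.237, -0.605, 0.223] pointing down, gripper open.
Joint ranges: [-2.86, 2.86], [-0.3, 2.09], [-1.38, 1.24], [0.06, 2.45], [-1.56, 4.7], [0.09, 2.05], [-2.69, 2.69]. Speed limits (rad/s): [2.57, 2.57, 3.14, 3.14, 3.14, 3.14, 3.14].

## Interface

Orientations are given as a rotation vector (axis times angle).
In Python, from bench import ctrl gives the robot as it stands. The module is installed in compiled form; this text tells all that it offers.
- The arm moves only by the tool jog_arm, never from a script. Its argument "moves" is one flat list of numbers, 7 for each row, row after row: the shift along the tool's x, y, z in units of 30 cm (1.0 is 30 cm), then the turn, a rotation vector about the tool's x, y, z in units of 60 degrees (1.0 is 60 degrees), then the gripper's target within -1 to 1 (fully open at 1, half-way at 0, shut at -1). In form: [x, y, z, wx, wy, wz, fingers, x, y, z, wx, wy, wz, fingers, ...]. A call has exactly 8 rows; each row is the pose to reach, as a shift and turn from the pose commanded when the call began, along the tool's axes at that moment; what a row does not reach only later rows make up. A row lasts 1/8 s, in which the tool goes at most 62.5 mm and 10.7 degrees, less where a joint would pass 70% of its speed; a pose out of reach is approached as far as the arm can. A call with a number of a shift or a turn outside -1 to 1 is refused whole. A call with a gripper value outside its range is refused whole. The fingers move at their own pace and stop on an object; "newtons" is the grip in N (left out, the last holds). Time passes only in rows, so rows that repeat a pose let the fingers close, or fill a call up. It gives the time, the measured TCP pose, the force, the opening and the grip force at its end, in the units of the state.
- ctrl.get_state(): the state, without advancing time (a new reading comes with each control period).
- ctrl.get_image(name): name is "scene" or "top"; returns a dict with "pixels" (480x640x3 uint8, red, green, blue), "fx", "fy", "cx", "cy" (pixels), "xyz" and "rotation" of the camera in the world. Camera axes: x right, y up, looking along -z (the intrinsics and any distortion apply to the point x, -y, -z); pixel columns grow to the right and rows downward; lengths in m; the calibration is good to about 2 mm. A picture is of the moment at which its call begins. There is no depth.
- ctrl.close_job(): hands the job in; it is judged then, once.
The state is a dict: "time": time; "joint_positions": joint angles; "qd": joint speeds; "joint_torque": joint torques, N m; "position": TCP position; "tool_rot": TCP orientation; "ft_force": force on the tool from outside, world axes, zero at the start; "torque": the same for the moment, N m; "grip_width": opening from 0.0 (shut) to 1.0 (fully open); "grip_force": force on a finger pad.
Only numpy, scipy, OpenCV 4.12 (cv2) and the standard library are available. Lean on these libraries where they do the work, as an engineer would, in place of code of your own. Each camera call takes 0.05 s, during which the arm holds its last target. There are 200 camera calls.

## Task

Put the removable jaw of the little bench crusher onto its two pegs, fully down on the base plate with its steel face towards the sprung jaw, and let go of it. Then draw the red-handled taper gauge from its orange holder and slide the blade upright down between the two jaws, centred along them, until it drags snugly on both and the sprung jaw has given by some 1 to 2 mm (never as much as 4 mm). Finish while still holding the gauge still at that depth, and leave the beaker, crucible and red-capped jar where they stand.

Things in the scene. Friction and masses are not known exactly. Their poses are not given: they have to be found in the camera images.
- jaw_stand: Fixed stand of a small bench jaw crusher: grey base plate 104 (x) x 166 (y) x 18 mm. Origin: centre of its underside, z up. Its y axis runs across the gap between the jaws (gap at x = 0, y about 0); the pegs for the removable jaw are on the -y side, the sprung jaw on the +y side. A slot in the plate under the gap lets the gauge's tip go down to the worktop.
- jaw_seat (a point): Midway between the two steel alignment pegs, level with the base plate's top (z = 18 mm of the stand). Pegs at x = +-24 mm from here, 10 mm in diameter, 21 mm tall, the upper 10 mm tapering to 4 mm. Axes as the stand's.
- loose_jaw: Removable jaw (loose, 0.7 kg): blue foot 76 (x) x 79 (y) x 26 mm with two 12 mm through holes at x = +-24 mm, y = 0; on its +y edge an upright steel plate 20 mm thick, up to z = 66 mm, whose outer face (y = +39.5 mm) is the jaw face. Origin: centre of the foot's underside. Starts on the worktop. Seated, its axes are parallel to the stand's, +y to +y, and its face is at y = -2.5 mm of the stand.
- jaw_grip (a point): Grip point of the removable jaw, on its black post, 72 mm above the foot's underside. The post is 30 mm wide along the jaw's x (close the fingers along x), 16 mm along y, and its top is at 91 mm. There is only 11 mm between post and steel plate, too little for a finger, so do not close along y.
- jaw_foot (a point): Centre of the underside of the removable jaw's foot; to lie on jaw_seat.
- jaw_lip (a point): On the jaw face of the removable jaw, at its top edge: 39.5 mm along +y and 66 mm above the foot's underside.
- spring_block: Fixed blue spring block on the stand, carrying the sprung jaw on its gap side: a steel plate 76 mm (x) x 20 mm (y), standing on the +y side of the gap up to 84 mm above the worktop, with a lip rounded to 6 mm. The sprung jaw can only be pushed straight back along the stand's +y against its springs. Axes as the stand's.
- sprung_lip (a point): On the face of the sprung jaw (x = 0), 78 mm above the worktop, where the lip's rounding ends and a blade first touches. The gap from here to the seated removable jaw's face is 4 to 5 mm, give or take 1 mm of play on the pegs; it is set differently each time.
- sprung_jaw (a joint): How far the sprung jaw has been pushed back, m: 0 at rest, stop at 0.006. Springs press with 1 N at rest and 2 N more for each mm. The blade's drag is then about 1.3 times that force (4 to 8 N of downward push for 1.5 to 2 mm).
- taper_gauge: Steel taper gauge (loose, 0.12 kg), a wedge-shaped feeler blade that stands upright, tip down: blade 24 mm wide (x) and 95 mm long, 2 mm thick (y) at the tip growing evenly on both faces to 13.4 mm at the collar (1.2 mm per 10 mm); above it a dark collar 40 x 26 x 6 mm and a red handle. Origin at the tip.
- gauge_grip (a point): Centre of the gauge's red handle, 125 mm above its tip: 22 mm wide (x), 16 mm (y), 48 mm tall (101 to 149 mm above the tip).
- gauge_tip (a point): Middle of the gauge's tip.
- gauge_holder: Fixed orange upright holder, 44 x 32 x 104 mm on a 72 x 60 mm foot; the gauge hangs in its pocket by the collar, blade down, tip 9 mm above the worktop. Lift the gauge straight up by 100 mm to draw it out. Origin at the centre of the underside.
- beaker: Bystander: clear glass beaker, 56 mm wide, 70 mm tall, origin at the centre of its underside.
- crucible: Bystander: white porcelain crucible, 44 mm wide, 36 mm tall, origin at the centre of its underside.
- red_jar: Bystander: sample jar with a red cap, 45 mm wide, 63 mm tall, origin at the centre of its underside.
Things that resemble listed ones, but are neither listed nor needed, are in the scene too. There is more than one size of the taper_gauge; the one meant has the size given above.

How it is judged:
By the outcome, as a careful person would: the job done as asked, in the order asked, and still so for the second after the job is handed in, while the arm keeps its last pose, push and grip.
It also fails if it takes over 64 s, if anything falls off the work surface, if the arm or the gripper's body presses on something with over 40 N, if the wrist force passes 120 N, or if a joint passes its speed limit or range.

## Working session

There is one attempt and no reset: what is moved stays moved. The work goes in short steps, Python scripts to look and compute and a tool call to move; the robot and the scene stay as the last step left them, time stands still between calls to the robot, and variables do not carry over. Pictures are saved under pics/ and viewed, at most 12 in all, crops included, and the job is handed in when it is done.

Besides the shell and the picture viewer there is one more tool, called after "Request:" by a JSON object that holds its "name" and its "arguments", one argument or row to a line. jog_arm: Moves the arm, as the interface text tells. Its arguments: {"type":"object","properties":{"moves":{"type":"array"},"newtons":{"type":"number"}},"required":["moves"]}

```bash
mkdir -p pics
cat > h.py <<'E'
import numpy as np, cv2
from bench import ctrl
from scipy.spatial.transform import Rotation as R
def snap(n,f):
    im=ctrl.get_image(n); cv2.imwrite('pics/'+f,im['pixels'][:,:,::-1]); return im
def rotm(im):
    r=np.array(im['rotation'],float)
    return r if r.shape==(3,3) else R.from_rotvec(r).as_matrix()
def ray(im,u,v):
    d=np.array([(u-im['cx'])/im['fx'],-(v-im['cy'])/im['fy'],-1.])
    return np.array(im['xyz']),rotm(im)@d
def onz(im,u,v,z):
    o,d=ray(im,u,v); return o+d*(z-o[2])/d[2]
def proj(im,p):
    c=rotm(im).T@(np.array(p)-np.array(im['xyz']))
    return np.array([im['cx']-im['fx']*c[0]/c[2], im['cy']+im['fy']*c[1]/c[2]])
E
python3 - <<'E'
from h import *
for n in('scene','top'):
    im=snap(n,n+'0.png'); print({k:v for k,v in im.items() if k!='pixels'})
print(ctrl.get_state(),ctrl.grasp_offset)
E
```

```text
{'fx': 433.2127415443914, 'fy': 433.2127415443914, 'cx': 316.4115473661339, 'cy': 237.9204900334202, 'xyz': array([0.05826087, 0.50230882, 0.56143634]), 'rotation': array([ 0.43206618, -1.24829953, -2.17936915])}
{'fx': 483.69748666241503, 'fy': 483.69748666241503, 'cx': 320.20015578172627, 'cy': 239.92177316124463, 'xyz': array([ 0.33171697, -0.06610414,  1.0212757 ]), 'rotation': array([ 0.14511162, -0.16639447, -1.5701824 ])}
{'time': 0.1, 'joint_positions': array([ 1.21209118,  0.32172508, -0.0700784 ,  1.45155248,  0.02259033,
        1.37080921, -0.0569336 ]), 'qd': array([-0.00055645, -0.00077637,  0.00135019, -0.00355902,  0.00054367,
        0.00066895,  0.00224012]), 'joint_torque': array([ 6.46002609e-04, -4.92569268e+01, -4.05090423e-01, -3.13400209e+01,
       -6.41427655e-02,  3.94986849e-02,  8.60575278e-05]), 'position': array([ 0.23652145, -0.60490428,  0.22158656]), 'tool_rot': array([-3.08554470e+00, -5.81886924e-01,  6.30020676e-04]), 'ft_force': array([ 0.06047636,  0.21232078, -0.09733757]), 'torque': array([-0.04494891,  0.0154379 , -0.01343328]), 'grip_force': 0.0, 'grip_width': 1.000394148003734} 0.0187
```

View pics/scene0.png

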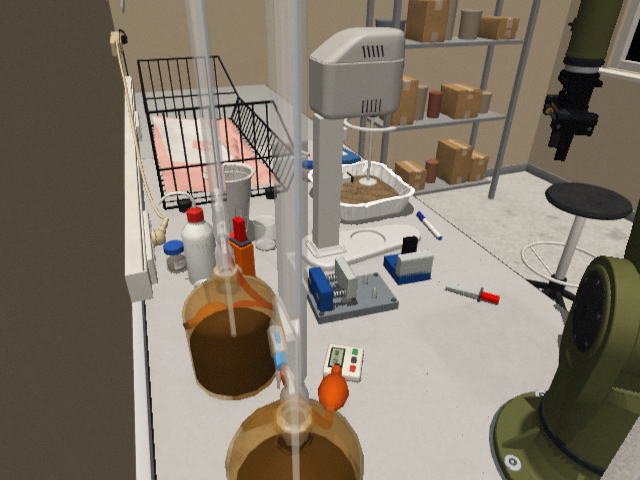

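View pics/top0.png

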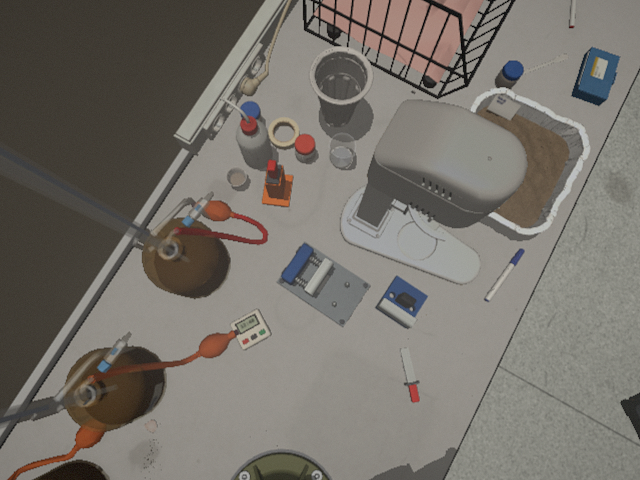

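The top view shows the stand at about (323,283), the loose jaw at (402,302), the gauge and holder at (275,185), and a loose decoy gauge at (410,380). A tall mixer stands at (430,190). Next I'll zoom in to pick corners.

Run:
```python
import cv2
a=cv2.imread('pics/top0.png'); b=cv2.imread('pics/scene0.png')
cv2.imwrite('pics/c1.png',cv2.resize(a[235:335,270:435],None,fx=4.8,fy=4.8,interpolation=cv2.INTER_CUBIC))
cv2.imwrite('pics/c2.png',cv2.resize(b[205:325,220:440],None,fx=3.6,fy=3.6,interpolation=cv2.INTER_CUBIC))
```

```text
(no output)
```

View pics/c1.png

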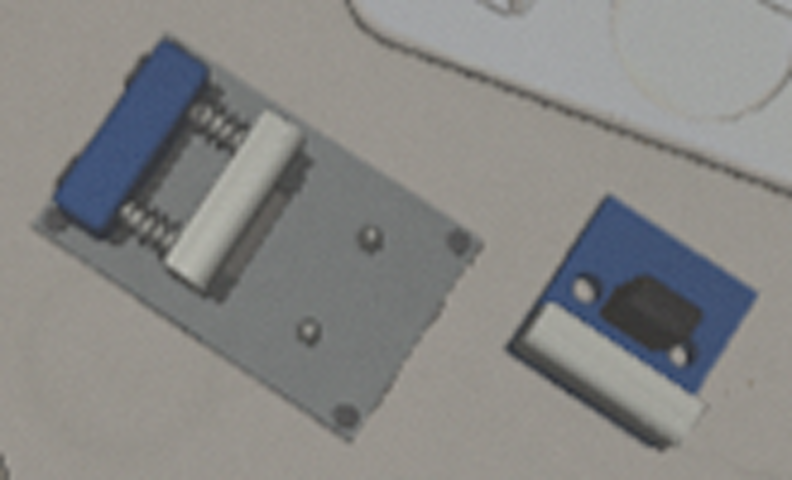

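View pics/c2.png

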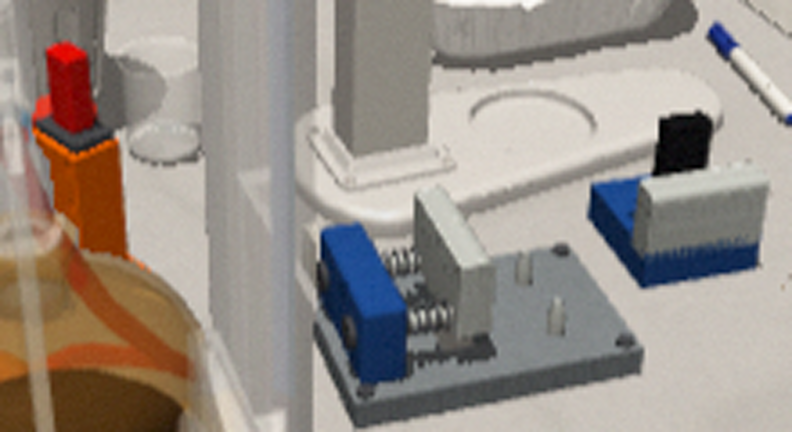

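The zoomed crops give clear corners for the plate, pegs, loose jaw and post. Next I'll turn them into poses.

```bash
cat > m.py <<'E'
from h import *
class F(dict): pass
T=ctrl.get_image('top'); S=ctrl.get_image('scene')
def c1(x,y): return ((x+.5)/4.8-.5+270,(y+.5)/4.8-.5+235)
def c2(x,y): return ((x+.5)/3.6-.5+220,(y+.5)/3.6-.5+205)
def fit(model,world):
    m=np.array(model)[:,:2]; w=np.array(world)[:,:2]
    mc,wc=m-m.mean(0),w-w.mean(0)
    a=np.arctan2((mc[:,0]*wc[:,1]-mc[:,1]*wc[:,0]).sum(),(mc*wc).sum())
    r=np.array([[np.cos(a),-np.sin(a)],[np.sin(a),np.cos(a)]])
    t=w.mean(0)-r@m.mean(0); return t,a,(w-(m@r.T+t))*1e3
def tri(pT,pS):
    o1,d1=ray(T,*pT);o2,d2=ray(S,*pS)
    s=np.linalg.lstsq(np.c_[d1,-d2],o2-o1,rcond=None)[0]
    a,b=o1+d1*s[0],o2+d2*s[1]; return (a+b)/2,np.linalg.norm(a-b)
E
python3 - <<'E'
from m import *
np.set_printoptions(precision=4,suppress=True)
# stand: +y to image upper-left, +x = y rotated -90deg (from above, clockwise) -> image up-right
st=[(.052,.083,.018,165,35),(-.052,.083,.018,35,222),(.052,-.083,.018,483,243),(-.052,-.083,.018,350,438)]
t,a,r=fit([s[:2] for s in st],[onz(T,*c1(s[3],s[4]),s[2]) for s in st]); print('stand',t,np.degrees(a));print(r)
for p in [(371,236),(309,330)]: print('peg',onz(T,*c1(*p),.037))
p=[onz(T,*c1(*q),.037)[:2] for q in[(371,236),(309,330)]];c=(p[0]+p[1])/2
rr=np.array([[np.cos(a),-np.sin(a)],[np.sin(a),np.cos(a)]]);print('pegmid in stand',rr.T@(c-t))
jw=[(.038,-.0395,.026,608,195),(-.038,-.0395,.026,757,293)]
# jaw +y image lower-left => +x = clockwise from y = image upper-left
jw=[(.038,-.0395,.026,608,195),(-.038,-.0395,.026,757,293),(.024,0,.026,586,289),(.038,.0195,.066,545,303),(-.038,.0195,.066,706,407),(-.038,.0395,.064,683,441),(.038,.0395,.064,525,338)]
t,a,r=fit([s[:2] for s in jw],[onz(T,*c1(s[3],s[4]),s[2]) for s in jw]); print('jaw',t,np.degrees(a));print(r)
def mask(im,x0,y0,x1,y1):
    h=cv2.cvtColor(im['pixels'],cv2.COLOR_RGB2HSV); m=((h[...,0]<5)|(h[...,0]>173))&(h[...,1]>180)&(h[...,2]>70)
    k=np.zeros_like(m);k[y0:y1,x0:x1]=1; ys,xs=np.nonzero(m&k);return (xs.mean(),ys.mean()),len(xs),(xs.min(),xs.max(),ys.min(),ys.max())
a=mask(T,262,155,290,205);b=mask(S,225,210,252,245);print(a,b,tri(a[0],b[0]))
print('bottlecap',tri((249,125),(195,213)))
print('mixer head corner low-left',tri((378,182),(312,105)), 'col base',onz(T,362,222,.01),onz(S,318,243,.01))
for q in[(370,140),(405,100),(520,140),(475,215),(525,175)]:print('head',[onz(T,*q,z)[:2] for z in(.3,.45)])
print('head scene bottom y at',[onz(S,*q,.3) for q in[(312,105),(404,110)]])
print('tube base',onz(T,170,250,.2),'carboy2',onz(T,90,392,.2),'jar',onz(T,305,145,.06),'beaker',onz(T,342,150,.03),'cup',onz(T,237,178,.03))
E
```

```text
stand [ 0.4416 -0.0862] -34.38043738755737
[[-2.3205  0.9401]
 [ 1.2175 -1.5503]
 [-0.9422  0.1981]
 [ 2.0453  0.4121]]
peg [ 0.438 -0.134  0.037]
peg [ 0.3984 -0.1072  0.037 ]
pegmid in stand [ 0.0001 -0.0417]
jaw [ 0.4029 -0.2469] 56.19898081304104
[[-0.4769 -0.1855]
 [-0.7152  0.5477]
 [-0.2898  0.4305]
 [-0.9025  1.466 ]
 [-1.1605  0.2755]
 [ 1.9234 -1.2624]
 [ 1.6214 -1.2717]]<stdin>:15: RuntimeWarning: Mean of empty slice.
  ret = ret.dtype.type(ret / rcount)
Traceback (most recent call last):
ValueError: zero-size array to reduction operation minimum which has no identity
```

Run:
```python
import cv2
a=cv2.imread('pics/top0.png'); b=cv2.imread('pics/scene0.png')
x=cv2.resize(a[110:215,225:345],None,fx=3.3,fy=3.3*1.,interpolation=cv2.INTER_CUBIC)
y=cv2.resize(b[200:310,150:270],None,fx=3.3,fy=3.3,interpolation=cv2.INTER_CUBIC)[:x.shape[0]]
cv2.imwrite('pics/c3.png',cv2.hconcat([x,y]))
```

```text
(no output)
```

View pics/c3.png

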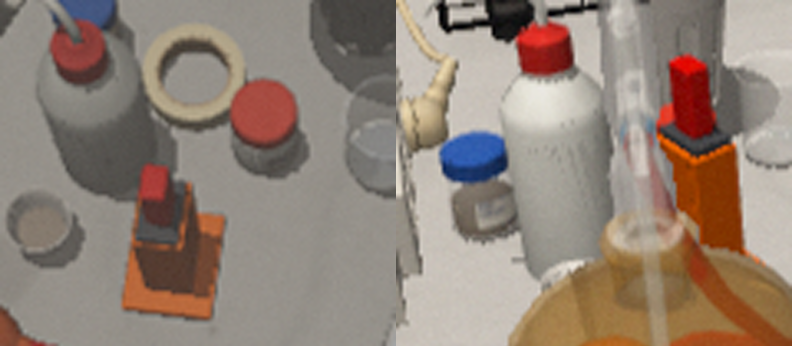

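The close-up shows the handle top at about (271,165) in the top view, the holder foot corners, the wash bottle close beside them, the jar at (305,143) and the crucible at (237,178).

```bash
cat > p.py <<'E'
from m import *
np.set_printoptions(precision=4,suppress=True)
def ca(x,y): return ((x+.5)/3.3-.5+225,(y+.5)/3.3-.5+110)
def cb(x,y): return ((x-396+.5)/3.3-.5+150,(y+.5)/3.3-.5+200)
if __name__=='__main__':
    f=[ca(122,305),ca(212,317),ca(226,215)]
    for z in(.004,.008):
        P=[onz(T,*q,z) for q in f]; print('foot',P,np.linalg.norm(P[0]-P[1]),np.linalg.norm(P[1]-P[2]))
        d=P[2]-P[1];e=P[0]-P[1]; print('dirs',np.degrees(np.arctan2(d[1],d[0])),np.degrees(np.arctan2(e[1],e[0])),'centre',(P[0]+P[2])/2)
    print('handle top ctr', tri(ca(156,170),cb(688,61)),onz(T,*ca(156,172),.158))
    print('handle corners', [onz(T,*ca(*q),.158)[:2] for q in[(145,164),(168,166),(163,196),(142,194)]])
    print('bottlecap',tri(ca(78,42),cb(545,35)))
    h=(S['pixels'].astype(int)); 
    print('mixer head corner low-left',tri((378,182),(312,105)), 'col base',onz(T,362,222,.01),onz(S,318,243,.01))
    for q in[(370,140),(405,100),(520,140),(475,215),(525,175)]:print('head',[onz(T,*q,z)[:2] for z in(.3,.4)])
    print('head scene',[onz(S,*q,.3) for q in[(312,105),(404,110)]])
    print('tube base',onz(T,170,250,.2),'carboy2',onz(T,90,392,.2),'jar',onz(T,*ca(264,112),.063),'beaker',onz(T,342,150,.03),'cup',onz(T,*ca(40,220),.036))
    print('ring stand tube?',tri((60,180),(210,100)))
E
python3 p.py
```

```text
foot [array([0.6205, 0.0464, 0.004 ]), array([ 0.6122, -0.013 ,  0.004 ]), array([ 0.6826, -0.0219,  0.004 ])] 0.05993783670724402 0.07099816979281523
dirs -7.191998541280457 81.99074856912557 centre [0.6516 0.0122 0.004 ]
foot [array([0.6194, 0.0459, 0.008 ]), array([ 0.6111, -0.0132,  0.008 ]), array([ 0.6812, -0.022 ,  0.008 ])] 0.05970215689315768 0.07071899996660055
dirs -7.191998541280471 81.99074856912563 centre [0.6503 0.0119 0.008 ]
handle top ctr (array([0.6547, 0.0102, 0.1585]), np.float64(0.0037069756759490887)) [0.6552 0.0114 0.158 ]
handle corners [array([0.66  , 0.0177]), array([0.6588, 0.0046]), array([0.6409, 0.0072]), array([0.6421, 0.0191])]
bottlecap (array([0.7287, 0.0554, 0.169 ]), np.float64(0.0016770617541378501))
mixer head corner low-left (array([ 0.5667, -0.1469,  0.3594]), np.float64(0.04202038944686342)) col base [ 0.5738 -0.1707  0.01  ] [ 0.6243 -0.2092  0.01  ]
head [array([ 0.6383, -0.1565]), array([ 0.5958, -0.144 ])]
head [array([ 0.7071, -0.2151]), array([ 0.6551, -0.1945])]
head [array([ 0.6381, -0.3963]), array([ 0.5956, -0.3505])]
head [array([ 0.5149, -0.3156]), array([ 0.4895, -0.281 ])]
head [array([ 0.5795, -0.3991]), array([ 0.5451, -0.3529])]
head scene [array([ 0.7502, -0.337 ,  0.3   ]), array([ 0.5533, -0.4439,  0.3   ])]
tube base [0.48   0.1803 0.2   ] carboy2 [0.2469 0.2966 0.2   ] jar [ 0.7311 -0.0483  0.063 ] beaker [ 0.7299 -0.1288  0.03  ] cup [0.6684 0.0967 0.036 ]
ring stand tube? (array([0.4909, 0.2066, 0.463 ]), np.float64(0.06976230069275417))
```

```bash
cat > plan.py <<'E'
from h import *
np.set_printoptions(precision=4,suppress=True)
def pose(yaw_y):  # tool z down, tool y at yaw
    y=np.array([np.cos(yaw_y),np.sin(yaw_y),0]);z=np.array([0,0,-1.]);return np.c_[np.cross(y,z),y,z]
def plan(wps):
    s=ctrl.get_state(); p=np.array(s['position']); Rm=R.from_rotvec(s['tool_rot']).as_matrix()
    print('t %.2f'%s['time'],'pos',p,'yawy %.2f'%np.degrees(np.arctan2(Rm[1,1],Rm[0,1])),'tilt',Rm[:2,2],'F',s['ft_force'],'M',s['torque'],'w %.3f g %.1f'%(s['grip_width'],s['grip_force']))
    for x,y,z,d in wps:
        Rt=pose(np.radians(d)); q=np.array([x,y,z])
        print(np.r_[Rm.T@(q-p)/.3, R.from_matrix(Rm.T@Rt).as_rotvec()/np.radians(60)])
        p,Rm=q,Rt
E
python3 - <<'E'
from plan import *
plan([(.29,-.48,.22,-27),(.35,-.36,.20,14.6),(.403,-.247,.15,56.2),(.403,-.247,.0535,56.2)])
E
```

```text
t 0.30 pos [ 0.2367 -0.6052  0.2222] yawy -68.64 tilt [-0.0003  0.0005] F [0.6542 0.2495 0.3033] M [-0.0069  0.0166  0.0041] w 0.999 g 0.0
[ 0.3176 -0.3239  0.0075 -0.0006 -0.0002 -0.6939]
[ 0.4472 -0.0034  0.0667  0.      0.     -0.6933]
[ 0.32    0.2659  0.1667  0.      0.     -0.6933]
[0.     0.     0.3217 0.     0.     0.    ]
```

Request:
{"name": "jog_arm", "arguments": {
  "moves": [0.04,-0.04,0,0,0,-0.09,1,0.1,-0.1,0,0,0,-0.22,1,0.16,-0.16,0,0,0,-0.35,1,0.22,-0.22,0.01,0,0,-0.48,1,0.27,-0.27,0.01,0,0,-0.6,1,0.31,-0.31,0.01,0,0,-0.67,1,0.318,-0.324,0.0075,0,0,-0.694,1,0.318,-0.324,0.0075,0,0,-0.694,1],
  "newtons": 30
}}

```text
time: 1.3
position: [0.2899, -0.4804, 0.2205]
tool_rot: [2.679, 1.64, -0.001]
ft_force: [-0.7, 0.1, 0.7]
grip_width: 1.002
grip_force: 0.0
```

Request:
{"name": "jog_arm", "arguments": {
  "moves": [0.05,0,0.01,0,0,-0.09,1,0.14,0,0.02,0,0,-0.22,1,0.23,0,0.03,0,0,-0.35,1,0.31,0,0.04,0,0,-0.48,1,0.38,0,0.05,0,0,-0.6,1,0.43,-0.002,0.06,0,0,-0.67,1,0.447,-0.003,0.067,0,0,-0.693,1,0.447,-0.003,0.067,0,0,-0.693,1]
}}

```text
time: 2.3
position: [0.3499, -0.3608, 0.2001]
tool_rot: [-1.924, -2.484, 0.0]
ft_force: [-0.4, -0.9, 0.8]
grip_width: 1.0
grip_force: 0.0
```

Request:
{"name": "jog_arm", "arguments": {
  "moves": [0.04,0.03,0.02,0,0,-0.09,1,0.1,0.08,0.05,0,0,-0.22,1,0.16,0.14,0.08,0,0,-0.35,1,0.22,0.19,0.11,0,0,-0.48,1,0.28,0.23,0.14,0,0,-0.6,1,0.31,0.257,0.16,0,0,-0.67,1,0.32,0.266,0.167,0,0,-0.693,1,0.32,0.266,0.167,0,0,-0.693,1]
}}

```text
time: 3.3
position: [0.4032, -0.248, 0.1502]
tool_rot: [0.917, 3.004, -0.0]
ft_force: [0.2, -0.3, -0.7]
grip_width: 0.998
grip_force: 0.0
```

Run:
```python
from plan import *
plan([(.403,-.247,.0535,56.2)])
t=snap('top','t1.png'); c=t['pixels'][225:335,330:480,::-1]
s=snap('scene','s1.png'); d=s['pixels'][170:300,360:500,::-1]
a=cv2.resize(c,(480,352),interpolation=cv2.INTER_CUBIC);b=cv2.resize(d,(320,297),interpolation=cv2.INTER_CUBIC)
b=cv2.copyMakeBorder(b,0,352-297,0,0,cv2.BORDER_CONSTANT)
cv2.imwrite('pics/c4.png',cv2.hconcat([a,b]))
```

```text
t 3.30 pos [ 0.4032 -0.248   0.1502] yawy 56.04 tilt [ 0.0001 -0.0003] F [ 0.2175 -0.3089 -0.6523] M [ 0.0369 -0.1061  0.0214] w 0.998 g 0.0
[ 0.0025  0.0027  0.3224 -0.0002  0.0002 -0.0027]
```

View pics/c4.png

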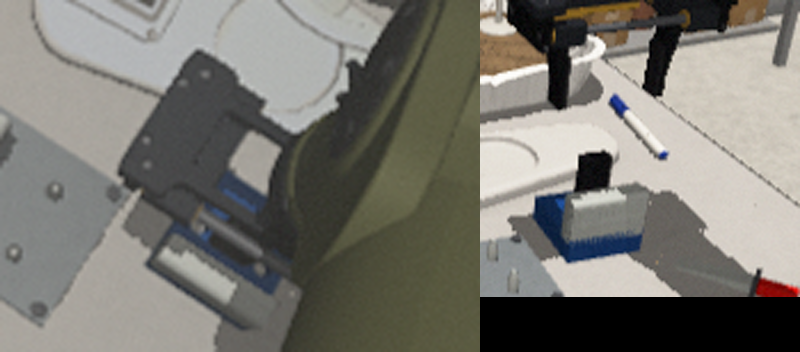

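The gripper is above the jaw, with its fingers either side of the post in the top view. In the scene view the fingertips' midpoint is about (415.6,213). I'll check this numerically before descending.

Run:
```python
from p import *
print(proj(S,(.4032,-.248,.15)),proj(S,(.403,-.247,.091)),'post top seen ~(410,237)', proj(T,(.403,-.247,.091)), 'seen top (first image)',c1(660,297))
```

```text
[413.3812 213.2968] [409.8699 237.9941] post top seen ~(410,237) [407.9092 298.622 ] seen top (first image) (407.1041666666667, 296.4791666666667)
```

Request:
{"name": "jog_arm", "arguments": {
  "moves": [0.002,0.003,0.04,0,0,0,1,0.002,0.003,0.1,0,0,0,1,0.002,0.003,0.16,0,0,0,1,0.002,0.003,0.22,0,0,0,1,0.002,0.003,0.27,0,0,0,1,0.002,0.003,0.31,0,0,0,1,0.002,0.003,0.322,0,0,0,0.2,0.002,0.003,0.322,0,0,0,-0.2],
  "newtons": 40
}}

```text
time: 4.5
position: [0.4034, -0.2462, 0.0535]
tool_rot: [0.914, 3.006, -0.0]
ft_force: [-0.5, 0.5, 1.2]
grip_width: 0.853
grip_force: 0.0
```

Request:
{"name": "jog_arm", "arguments": {
  "moves": [0,0,0,0,0,0,-0.6,0,0,0,0,0,0,-1,0,0,0,0,0,0,-1,0,0,0,0,0,0,-1,0,0,0,0,0,0,-1,0,0,0,0,0,0,-1,0,0,0,0,0,0,-1,0,0,0,0,0,0,-1]
}}

```text
time: 5.5
position: [0.4032, -0.2464, 0.0536]
tool_rot: [0.915, 3.006, -0.001]
ft_force: [-1.3, -1.1, 1.7]
grip_width: 0.342
grip_force: 39.9
```

Run:
```python
from plan import *
plan([(.403,-.247,.17,56.2),(.36,-.2,.17,10),(.4178,-.1208,.17,-34.3)])
```

```text
t 5.50 pos [ 0.4032 -0.2464  0.0536] yawy 56.15 tilt [-0.0001 -0.0004] F [-1.3111 -1.0723  1.6943] M [-0.1835  0.0261  0.0448] w 0.342 g 39.9
[-0.0005 -0.0021 -0.3881 -0.0004  0.0002 -0.0008]
[0.2063 0.0505 0.     0.     0.     0.77  ]
[0.2265 0.2356 0.     0.     0.     0.7383]
```

Request:
{"name": "jog_arm", "arguments": {
  "moves": [0,0,-0.03,0,0,0,-1,0,0,-0.08,0,0,0,-1,0,0,-0.15,0,0,0,-1,0,0,-0.22,0,0,0,-1,0,0,-0.29,0,0,0,-1,0,0,-0.34,0,0,0,-1,0,0,-0.355,0,0,0,-1,0,0,-0.355,0,0,0,-1]
}}

```text
time: 6.5
position: [0.4031, -0.246, 0.1598]
tool_rot: [-0.914, -3.005, -0.0]
ft_force: [0.4, -0.1, -7.9]
grip_width: 0.343
grip_force: 40.0
```

Run:
```python
from plan import *
plan([(.413,-.183,.16,11),(.4178,-.1208,.16,-34.3)])
```

```text
t 6.50 pos [ 0.4031 -0.246   0.1598] yawy 56.16 tilt [-0.0003  0.0001] F [ 0.3978 -0.099  -7.9387] M [ 0.0467 -0.2268 -0.0337] w 0.343 g 40.0
[ 0.0895  0.1927 -0.0007 -0.0002 -0.0003  0.7527]
[0.2005 0.0553 0.     0.     0.     0.755 ]
```

Request:
{"name": "jog_arm", "arguments": {
  "moves": [0.01,0.02,0,0,0,0.07,-1,0.03,0.06,0,0,0,0.2,-1,0.05,0.1,0,0,0,0.34,-1,0.065,0.14,0,0,0,0.48,-1,0.08,0.17,0,0,0,0.61,-1,0.087,0.187,0,0,0,0.71,-1,0.09,0.193,0,0,0,0.753,-1,0.09,0.193,0,0,0,0.753,-1]
}}

```text
time: 7.5
position: [0.4125, -0.1825, 0.1591]
tool_rot: [-1.996, -2.423, 0.001]
ft_force: [-0.5, -0.7, -8.1]
grip_width: 0.344
grip_force: 40.0
```

Request:
{"name": "jog_arm", "arguments": {
  "moves": [0.02,0.005,0,0,0,0.07,-1,0.06,0.016,0,0,0,0.2,-1,0.1,0.027,0,0,0,0.34,-1,0.14,0.04,0,0,0,0.48,-1,0.17,0.048,0,0,0,0.61,-1,0.19,0.053,0,0,0,0.71,-1,0.2,0.055,0,0,0,0.755,-1,0.2,0.055,0,0,0,0.755,-1]
}}

```text
time: 8.5
position: [0.4175, -0.1208, 0.1595]
tool_rot: [-2.776, -1.469, 0.001]
ft_force: [-0.0, -0.3, -7.2]
grip_width: 0.34
grip_force: 40.0
```

Run:
```python
from plan import *
plan([(.4178,-.1208,.12,-34.3)])
c=snap('top','t2.png')['pixels'][235:335,265:425,::-1]; d=snap('scene','s2.png')['pixels'][190:330,290:450,::-1]
cv2.imwrite('pics/c5.png',cv2.hconcat([cv2.resize(x,(400,k),interpolation=cv2.INTER_CUBIC) if k==350 else cv2.copyMakeBorder(cv2.resize(x,(400,k),interpolation=cv2.INTER_CUBIC),0,100,0,0,cv2.BORDER_CONSTANT) for x,k in((c,250),(d,350))]))
```

```text
t 8.50 pos [ 0.4175 -0.1208  0.1595] yawy -34.22 tilt [-0.001   0.0002] F [-0.0287 -0.2952 -7.2074] M [-0.099  -0.0144  0.0502] w 0.340 g 40.0
[ 0.0007  0.001   0.1318 -0.0009  0.0004  0.0013]
```

View pics/c5.png

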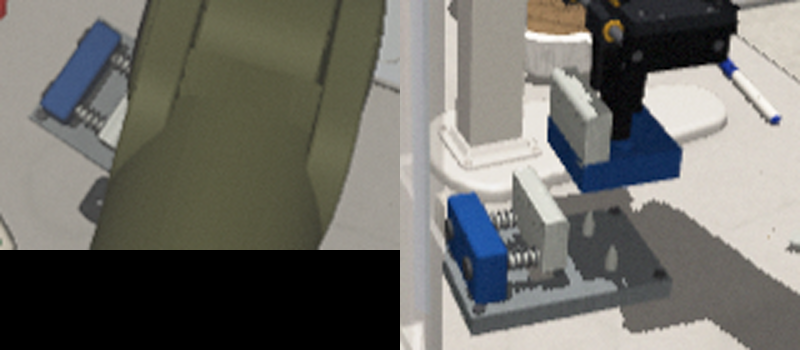

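In the scene view the jaw is held level, with its face towards the sprung jaw and above the pegs; the foot bottom corners are at about (362,266) and (403,261). I'll check this against the prediction.

Run:
```python
from p import *
a=np.radians(-34.22);Rz=np.array([[np.cos(a),-np.sin(a),0],[np.sin(a),np.cos(a),0],[0,0,1]])
o=np.array([.4175,-.1208,.1062])
cc=lambda x,y:np.array([(x-400+.5)/2.5-.5+290,(y+.5)/2.5-.5+190])
for n,m,s in[('near -x+y foot bottom',(-.038,.0395,0),cc(581,190)),('-x-y foot bottom',(-.038,-.0395,0),cc(682,178)),('-x -y foot top',(-.038,-.0395,.026),cc(680,150)),('face top -x',(-.038,.0395,.066),cc(582,102)),('face top +x',(.038,.0395,.066),cc(553,68))]:
    print(n,proj(S,o+Rz@m),s)
t=np.array([.4416,-.0862,0])
for n,m,s in[('peg+ top',(.024,-.042,.039),cc(588,208)),('peg- top',(-.024,-.042,.039),cc(611,247)),('plate -x-y top',(-.052,-.083,.018),cc(671,280)),('plate -x+y bot',(-.052,.083,0),cc(470,334)),('sprung top inner -x',(-.038,.006,.084),cc(566,215))]: print(n,proj(S,t+Rz@m),s)
```

```text
near -x+y foot bottom [361.0822 267.9919] [362.1 265.7]
-x-y foot bottom [399.8606 261.4635] [402.5 260.9]
-x -y foot top [401.3442 249.8606] [401.7 249.7]
face top -x [363.3522 237.281 ] [362.5 230.5]
face top +x [348.4159 217.9557] [350.9 216.9]
peg+ top [365.5487 275.3211] [364.9 272.9]
peg- top [374.7866 288.8942] [374.1 288.5]
plate -x-y top [398.7772 302.2024] [398.1 301.7]
plate -x+y bot [318.3463 325.0739] [317.7 323.3]
sprung top inner -x [355.9586 278.3623] [356.1 275.7]
```

Request:
{"name": "jog_arm", "arguments": {
  "moves": [0.0,0.002,0.03,0,0,0.001,-1,-0.001,0.002,0.08,0,0,0.001,-1,-0.001,0.002,0.13,0,0,0.001,-1,-0.001,0.002,0.17,0,0,0.001,-1,-0.001,0.002,0.2,0,0,0.001,-1,-0.001,0.002,0.22,0,0,0.001,-1,-0.001,0.002,0.235,0,0,0.001,-1,-0.001,0.002,0.24,0,0,0.001,-1]
}}

```text
time: 9.7
position: [0.4185, -0.1214, 0.088]
tool_rot: [2.778, 1.466, 0.001]
ft_force: [-0.3, 0.2, -7.2]
grip_width: 0.339
grip_force: 40.0
```

Run:
```python
from plan import *
plan([(.4183,-.1202,.0713,-34.3)])
```

```text
t 9.70 pos [ 0.4185 -0.1214  0.088 ] yawy -34.37 tilt [0.0005 0.    ] F [-0.2942  0.1849 -7.1534] M [ 0.098  -0.0927 -0.0033] w 0.339 g 40.0
[ 0.003  -0.003   0.0558  0.0004 -0.0003 -0.0012]
```

Request:
{"name": "jog_arm", "arguments": {
  "moves": [0.002,-0.002,0.005,0,0,0,-1,0.003,-0.003,0.012,0,0,0,-1,0.003,-0.003,0.018,0,0,0,-1,0.003,-0.003,0.024,0,0,0,-1,0.003,-0.003,0.03,0,0,0,-1,0.003,-0.003,0.034,0,0,0,-1,0.003,-0.003,0.037,0,0,0,-1,0.003,-0.003,0.037,0,0,0,-1]
}}

```text
time: 10.7
position: [0.419, -0.1201, 0.0772]
tool_rot: [2.778, 1.466, 0.003]
ft_force: [4.9, 2.8, -4.8]
grip_width: 0.34
grip_force: 40.0
```

Run:
```python
from plan import *
plan([(.4183,-.1202,.0713,-34.3)])
```

```text
t 10.70 pos [ 0.419  -0.1201  0.0772] yawy -34.37 tilt [ 0.002 -0.   ] F [ 4.9102  2.8392 -4.8398] M [ 0.5735 -1.4293  0.1187] w 0.340 g 40.0
[-0.0014 -0.0018  0.0195  0.0016 -0.0011 -0.0011]
```

Request:
{"name": "jog_arm", "arguments": {
  "moves": [0.002,0.001,0.0,0,0,0,-1,0.004,0.002,0,0,0,0,-1,0.004,0.002,0.004,0,0,0,-1,0.004,0.002,0.008,0,0,0,-1,0.004,0.002,0.012,0,0,0,-1,0.004,0.002,0.016,0,0,0,-1,0.004,0.002,0.019,0,0,0,-1,0.004,0.002,0.019,0,0,0,-1]
}}

```text
time: 11.7
position: [0.4193, -0.1196, 0.0716]
tool_rot: [2.779, 1.466, -0.0]
ft_force: [3.0, 1.8, 0.3]
grip_width: 0.341
grip_force: 40.0
```

Run:
```python
from plan import *
plan([(.4183,-.1202,.0713,-34.3)])
```

```text
t 11.70 pos [ 0.4193 -0.1196  0.0716] yawy -34.38 tilt [ 0.     -0.0002] F [2.9582 1.8487 0.2675] M [ 0.4953 -0.6201  0.0394] w 0.341 g 40.0
[-0.0035 -0.0017  0.001   0.0001  0.0002 -0.0013]
```

Request:
{"name": "jog_arm", "arguments": {
  "moves": [0.002,0.001,0.002,0,0,0,-1,0.002,0.001,0.004,0,0,0,-1,0.002,0.001,0.006,0,0,0,-1,0.002,0.001,0.008,0,0,0,-1,0.002,0.001,0.008,0,0,0,-1,0.002,0.001,0.008,0,0,0,-1,0.002,0.001,0.008,0,0,0,-1,0.002,0.001,0.008,0,0,0,-1]
}}

```text
time: 12.7
position: [0.4193, -0.1196, 0.0715]
tool_rot: [2.779, 1.465, -0.005]
ft_force: [-8.6, 4.1, 24.7]
grip_width: 0.341
grip_force: 40.0
```

Run:
```python
from plan import *
plan([(.4183,-.1202,.0713,-34.3)])
c=snap('scene','s3.png')['pixels'][210:330,290:450,::-1]
cv2.imwrite('pics/c6.png',cv2.resize(c,(800,600),interpolation=cv2.INTER_CUBIC))
```

```text
t 12.70 pos [ 0.4193 -0.1196  0.0715] yawy -34.39 tilt [-0.0026 -0.0017] F [-8.636   4.0935 24.6921] M [0.9736 1.6012 0.0581] w 0.341 g 40.0
[-0.0035 -0.0018  0.0007 -0.0012  0.0027 -0.0015]
```

View pics/c6.png

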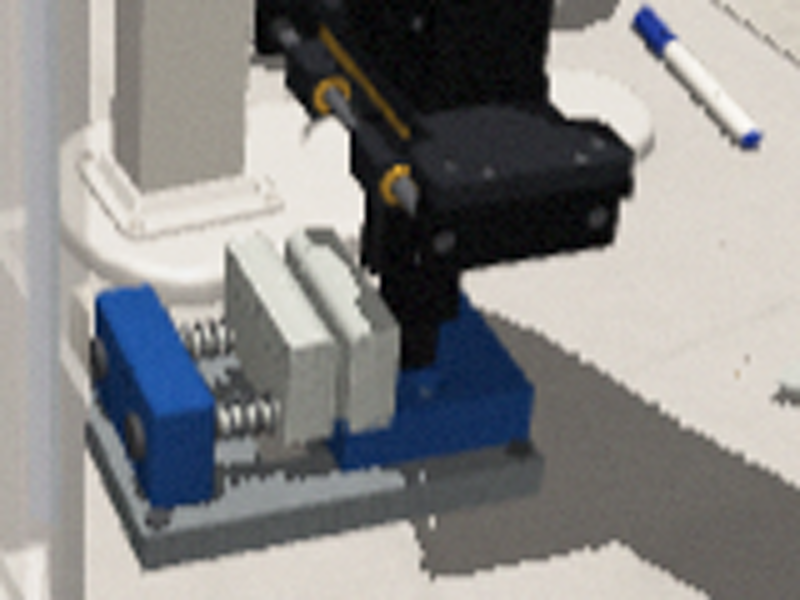

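The jaw is flat on the plate, face towards the sprung jaw and with a gap between them, and z has stalled at the seated height. Now I'll release it and lift.

Request:
{"name": "jog_arm", "arguments": {
  "moves": [0,0,-0.006,0,0,0,-1,0,0,-0.006,0,0,0,0,0,0,-0.006,0,0,0,0.3,0,0,-0.006,0,0,0,0.4,0,0,-0.006,0,0,0,0.4,0,0,-0.02,0,0,0,0.4,0,0,-0.06,0,0,0,0.4,0,0,-0.12,0,0,0,0.4]
}}

```text
time: 13.75
position: [0.4196, -0.1192, 0.1056]
tool_rot: [-2.778, -1.466, 0.0]
ft_force: [0.2, 0.2, 0.3]
grip_width: 0.701
grip_force: 0.0
```

Request:
{"name": "jog_arm", "arguments": {
  "moves": [0,0,-0.05,0,0,0,0.4,0,0,-0.1,0,0,0,0.4,0,0,-0.16,0,0,0,0.4,0,0,-0.21,0,0,0,0.4,0,0,-0.25,0,0,0,0.4,0,0,-0.27,0,0,0,0.4,0,0,-0.28,0,0,0,0.4,0,0,-0.28,0,0,0,0.4]
}}

```text
time: 14.75
position: [0.4196, -0.1193, 0.1886]
tool_rot: [-2.778, -1.466, 0.001]
ft_force: [-0.1, -0.3, 0.9]
grip_width: 0.697
grip_force: 0.0
```

Run:
```python
from plan import *
plan([(.47,0,.195,-66),(.651,.012,.195,-97.6)])
```

```text
t 14.75 pos [ 0.4196 -0.1193  0.1886] yawy -34.38 tilt [-0.0004  0.0001] F [-0.0707 -0.2622  0.8657] M [-0.0116 -0.0809 -0.0046] w 0.697 g 0.0
[ 0.4231 -0.0858 -0.0214 -0.0003  0.0003  0.527 ]
[0.5674 0.2089 0.     0.     0.     0.5267]
```

Request:
{"name": "jog_arm", "arguments": {
  "moves": [0.04,-0.01,-0.01,0,0,0.05,0.4,0.12,-0.025,-0.02,0,0,0.15,0.4,0.2,-0.04,-0.02,0,0,0.25,0.4,0.28,-0.057,-0.02,0,0,0.35,0.4,0.35,-0.07,-0.02,0,0,0.44,0.4,0.4,-0.081,-0.02,0,0,0.5,0.4,0.423,-0.086,-0.021,0,0,0.527,0.4,0.423,-0.086,-0.021,0,0,0.527,0.4]
}}

```text
time: 15.75
position: [0.4699, 0.0006, 0.1946]
tool_rot: [-3.072, -0.656, 0.001]
ft_force: [-0.1, 0.9, -0.2]
grip_width: 0.7
grip_force: 0.0
```

Request:
{"name": "jog_arm", "arguments": {
  "moves": [0.05,0.02,0,0,0,0.05,0.4,0.16,0.06,0,0,0,0.15,0.4,0.27,0.1,0,0,0,0.25,0.4,0.38,0.14,0,0,0,0.35,0.4,0.47,0.173,0,0,0,0.44,0.4,0.535,0.197,0,0,0,0.5,0.4,0.567,0.209,0,0,0,0.527,0.4,0.567,0.209,0,0,0,0.527,0.4]
}}

```text
time: 16.75
position: [0.6508, 0.0117, 0.1945]
tool_rot: [-3.135, 0.208, 0.002]
ft_force: [-0.6, 0.7, -0.1]
grip_width: 0.701
grip_force: 0.0
```

Run:
```python
from plan import *
plan([(.651,.012,.1153,-97.6)])
c=snap('scene','s4.png')['pixels'][130:310,150:390,::-1]
d=snap('top','t4.png')['pixels'][230:340,260:420,::-1]
x=cv2.resize(c,(480,360),interpolation=cv2.INTER_CUBIC);y=cv2.resize(d,(320,220),interpolation=cv2.INTER_CUBIC)
cv2.imwrite('pics/c7.png',cv2.hconcat([x,cv2.copyMakeBorder(y,0,140,0,0,cv2.BORDER_CONSTANT)]))
print(proj(ctrl.get_image('scene'),ctrl.get_state()['position']))
```

```text
t 16.75 pos [0.6508 0.0117 0.1945] yawy -97.58 tilt [-0.0011  0.0001] F [-0.5961  0.7255 -0.0696] M [ 0.0286  0.0624 -0.0017] w 0.701 g 0.0
[ 0.0007 -0.0012  0.2641  0.      0.0011  0.0003]
[236.5453 201.9837]
```

View pics/c7.png

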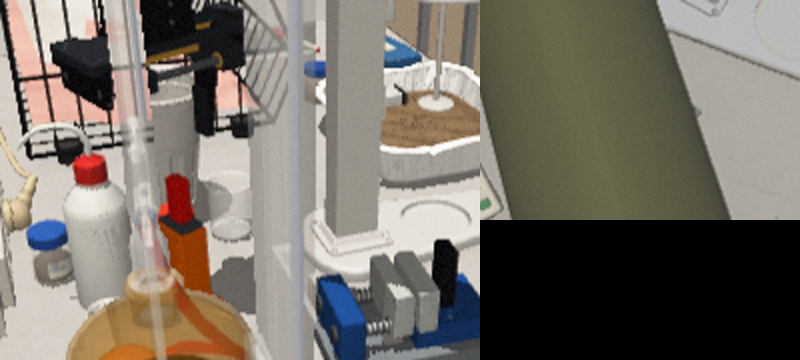

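The jaw stands seated on its own, and the open gripper is above the red handle at about (239,218) in the scene. Now I'll descend.

Request:
{"name": "jog_arm", "arguments": {
  "moves": [0,-0.001,0.03,0,0,0,0.4,0,-0.001,0.08,0,0,0,0.4,0,-0.001,0.13,0,0,0,0.4,0,-0.001,0.18,0,0,0,0.4,0,-0.001,0.22,0,0,0,0.4,0,-0.001,0.25,0,0,0,0.4,0,-0.001,0.264,0,0,0,0.4,0,-0.001,0.264,0,0,0,0],
  "newtons": 30
}}

```text
time: 17.9
position: [0.6511, 0.0122, 0.1158]
tool_rot: [3.135, -0.209, -0.0]
ft_force: [-0.1, -0.4, 0.6]
grip_width: 0.65
grip_force: 0.0
```

Request:
{"name": "jog_arm", "arguments": {
  "moves": [0,0,0,0,0,0,-0.3,0,0,0,0,0,0,-0.5,0,0,0,0,0,0,-0.7,0,0,0,0,0,0,-0.9,0,0,0,0,0,0,-1,0,0,0,0,0,0,-1,0,0,0,0,0,0,-1,0,0,0,0,0,0,-1]
}}

```text
time: 18.9
position: [0.6511, 0.0123, 0.116]
tool_rot: [-3.135, 0.209, -0.0]
ft_force: [-0.5, 0.4, 1.4]
grip_width: 0.18
grip_force: 30.0
```

Run:
```python
from plan import *
plan([(.651,.012,.225,-97.6)])
```

```text
t 18.90 pos [0.6511 0.0123 0.116 ] yawy -97.62 tilt [0.0002 0.    ] F [-0.5182  0.3843  1.4455] M [0.1216 0.029  0.0431] w 0.180 g 30.0
[-0.0003  0.0009 -0.3634 -0.0001 -0.0002 -0.0003]
```

Request:
{"name": "jog_arm", "arguments": {
  "moves": [0,0,-0.02,0,0,0,-1,0,0,-0.07,0,0,0,-1,0,0,-0.14,0,0,0,-1,0,0,-0.21,0,0,0,-1,0,0,-0.28,0,0,0,-1,0,0,-0.34,0,0,0,-1,0,0,-0.375,0,0,0,-1,0,0,-0.375,0,0,0,-1]
}}

```text
time: 19.9
position: [0.6514, 0.0123, 0.2292]
tool_rot: [3.135, -0.209, 0.002]
ft_force: [-0.5, -0.9, -1.1]
grip_width: 0.181
grip_force: 30.0
```

Run:
```python
from p import *
from plan import plan
plan([(.5,0,.23,-110),(.4415,-.0864,.23,-124.4)])
g=cv2.imread('pics/s4.png',0)
for v in range(262,298,3): print(v,g[v,346:372])
a=np.radians(-34.3);Rz=np.array([[np.cos(a),-np.sin(a),0],[np.sin(a),np.cos(a),0],[0,0,1]]);t=np.array([.4416,-.0862,0])
for y in(-.0025,.002):
  for x,z in((-.038,.080),(-.038,.06),(-.038,.045),(.038,.08)): print(y,x,z,proj(S,t+Rz@(x,y,z)))
T=ctrl.get_image('top');cv2.imwrite('pics/t5.png',T['pixels'][:,:,::-1])
x=cv2.resize(cv2.imread('pics/s4.png')[245:305,325:405],(400,300),interpolation=cv2.INTER_CUBIC)
y=cv2.resize(cv2.imread('pics/t5.png')[235:325,270:390],(400,300),interpolation=cv2.INTER_CUBIC)
cv2.imwrite('pics/c8.png',cv2.hconcat([x,y]))
```

```text
t 20.00 pos [0.6506 0.0121 0.2276] yawy -97.62 tilt [-0.0013 -0.0001] F [ 0.1982  0.1396 -1.6697] M [0.0847 0.0491 0.0184] w 0.182 g 30.0
[-0.4924  0.1064 -0.0073  0.0004  0.0012  0.2063]
[-0.0847  0.3373  0.      0.      0.      0.24  ]
262 [116  82  83  89  93 100 105 104  98 100 100 101 105 105 115 177 201 200
 199 195  46  17  13   4   4   6]
265 [104  98  86  77  80  85  95 101 101 101 101 104 102 102 105 104 116 186
 209 201  10  17  10   4   8   7]
268 [105 102 104 100  89  81  86  89  93 103 107 103 101 103 104 104 107 105
 113 135  15   3  10  12  11   8]
271 [102 104 106 102 101  97  86  85  88  92  98 100 106 101 100 102  99 101
 105 107  99  56   1   9  12  15]
274 [213 212 215 220 219 218 210 173 145  87  89  94  96  99 106 101 102 102
 102 100 105 107 100  53  13   6]
277 [133 218 213 213 215 218 217 221 210 186 144  87  93 131 170 177 155 141
 138 121 125 126 126 118  25  13]
280 [ 88  93 138 130 130 131 135 121 125 123 120 117  88 106 120 127 124 125
 127 120 123 121 126 123   5  10]
283 [105  97 126 127 129 130 127 124 124 127 127 102 100 103 135 128 129 131
 132 124 121 125 121  88  20  10]
286 [103 111 131 131 128 129 130 120 127 119 123  83  98  96 135 130 129 126
 125 120 128 123 117  56  34  37]
289 [100 116 131 131 130 127 127 127 128 120 130  97  99 102 125 129 128 127
 127 127 125 120 122  36  30  32]
292 [102 124 126 125 130 128 126 126 123 123 123  66 101 117 126 126 129 127
 132 127 126 115 103  39  38  39]
295 [102 133 131 130 128 128 123 123 124 118  94  35  55  71 128 120 112 100
 101  90  81  71  47  44  40  40]
-0.0025 -0.038 0.08 [360.0339 279.3605]
-0.0025 -0.038 0.06 [359.4068 287.8804]
-0.0025 -0.038 0.045 [358.9464 294.1339]
-0.0025 0.038 0.08 [346.186  258.0689]
0.002 -0.038 0.08 [357.8023 279.7497]
0.002 -0.038 0.06 [357.2018 288.2765]
0.002 -0.038 0.045 [356.761  294.5348]
0.002 0.038 0.08 [344.0958 258.4029]
```

View pics/c8.png

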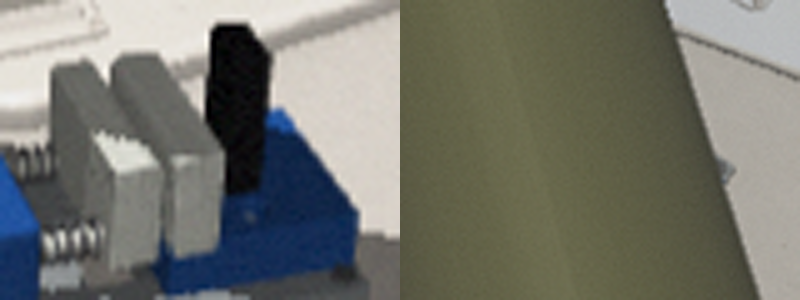

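The jaws are seen clearly; the observed gap centre (u≈358.0) agrees with the prediction (358.3). Now I'll carry the gauge over.

Request:
{"name": "jog_arm", "arguments": {
  "moves": [-0.04,0.01,-0.01,0,0,0.02,-1,-0.13,0.03,-0.02,0,0,0.05,-1,-0.23,0.05,-0.02,0,0,0.1,-1,-0.33,0.07,-0.02,0,0,0.14,-1,-0.41,0.09,-0.02,0,0,0.17,-1,-0.47,0.1,-0.02,0,0,0.2,-1,-0.492,0.106,-0.02,0,0,0.206,-1,-0.492,0.106,-0.02,0,0,0.206,-1]
}}

```text
time: 21.05
position: [0.5003, -0.0, 0.2345]
tool_rot: [3.093, -0.545, 0.001]
ft_force: [0.9, 0.4, -0.5]
grip_width: 0.179
grip_force: 30.0
```

Run:
```python
from plan import *
plan([(.4416,-.0862,.205,-124.3)])
```

```text
t 21.05 pos [ 0.5003 -0.      0.2345] yawy -110.00 tilt [ 0.0004 -0.001 ] F [ 0.8775  0.3752 -0.4817] M [ 0.0823 -0.0259 -0.0209] w 0.179 g 30.0
[-0.0857  0.3368  0.0984  0.0007 -0.0008  0.2383]
```

Request:
{"name": "jog_arm", "arguments": {
  "moves": [-0.01,0.03,0,0,0,0.02,-1,-0.025,0.1,0,0,0,0.07,-1,-0.043,0.17,0,0,0,0.12,-1,-0.06,0.24,0.01,0,0,0.17,-1,-0.075,0.3,0.02,0,0,0.21,-1,-0.083,0.328,0.04,0,0,0.232,-1,-0.086,0.337,0.06,0,0,0.238,-1,-0.086,0.337,0.065,0,0,0.238,-1]
}}

```text
time: 22.05
position: [0.4416, -0.0855, 0.2143]
tool_rot: [-3.002, 0.924, 0.001]
ft_force: [0.3, -0.6, -0.5]
grip_width: 0.178
grip_force: 30.0
```

Run:
```python
from plan import *
plan([(.4416,-.0862,.185,-124.3)])
c=snap('scene','s5.png')['pixels'][200:320,300:420,::-1]
cv2.imwrite('pics/c9.png',cv2.resize(c,(600,600),interpolation=cv2.INTER_CUBIC))
print(proj(ctrl.get_image('scene'),np.array(ctrl.get_state()['position'])-[0,0,.107]))
```

```text
t 22.05 pos [ 0.4416 -0.0855  0.2143] yawy -124.22 tilt [-0.0007  0.0005] F [ 0.2584 -0.6474 -0.5448] M [ 0.0707  0.0221 -0.0227] w 0.178 g 30.0
[ 0.0015  0.002   0.0976 -0.0001  0.0008  0.0014]
[351.9337 256.8113]
```

View pics/c9.png

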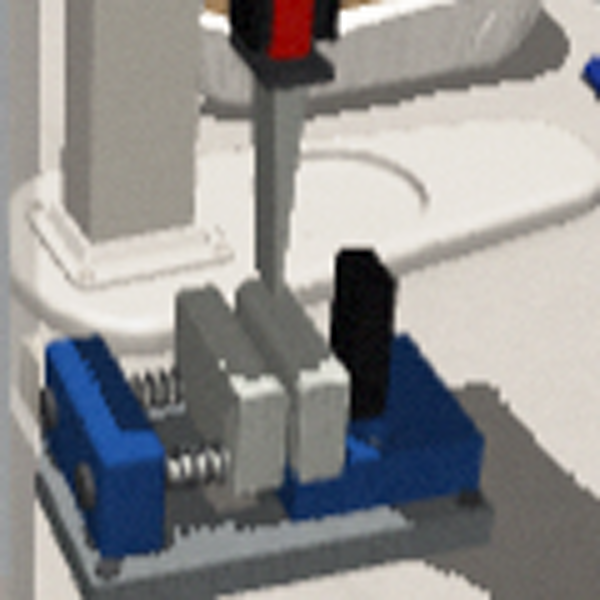

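The blade hangs upright above the gap, its tip near (353,258), lined up with the gap's middle. I'll go down most of the way now.

Request:
{"name": "jog_arm", "arguments": {
  "moves": [0.001,0.001,0.01,0,0,0.001,-1,0.0015,0.002,0.03,0,0.001,0.001,-1,0.0015,0.002,0.055,0,0.001,0.001,-1,0.0015,0.002,0.08,0,0.001,0.001,-1,0.0015,0.002,0.105,0,0.001,0.001,-1,0.0015,0.002,0.13,0,0.001,0.001,-1,0.0015,0.002,0.148,0,0.001,0.001,-1,0.0015,0.002,0.148,0,0.001,0.001,-1]
}}

```text
time: 23.15
position: [0.4418, -0.0862, 0.1701]
tool_rot: [-3.001, 0.926, -0.001]
ft_force: [0.6, 1.6, -1.8]
grip_width: 0.184
grip_force: 30.0
```

Run:
```python
from plan import *
plan([(.4416,-.0862,.165,-124.3)])
```

```text
t 23.15 pos [ 0.4418 -0.0862  0.1701] yawy -124.30 tilt [0.0008 0.0002] F [ 0.6443  1.5634 -1.7508] M [ 0.5571 -0.255   0.    ] w 0.184 g 30.0
[-0.0007  0.0004  0.017  -0.0006 -0.0005 -0.0001]
```

Request:
{"name": "jog_arm", "arguments": {
  "moves": [0,-0.001,0,0,0,0,-1,0,-0.002,0,0,0,0,-1,0,-0.003,0,0,0,0,-1,0,-0.003,0,0,0,0,-1,0,-0.003,0,0,0,0,-1,0,-0.003,0,0,0,0,-1,0,-0.003,0,0,0,0,-1,0,-0.003,0,0,0,0,-1]
}}

```text
time: 24.15
position: [0.4422, -0.086, 0.1705]
tool_rot: [3.001, -0.927, 0.001]
ft_force: [-0.8, 0.6, -1.2]
grip_width: 0.183
grip_force: 30.0
```

```bash
cat > f.py <<'E'
from plan import *
import sys
a=np.radians(-34.3);X=np.array([np.cos(a),np.sin(a),0]);Y=np.array([-np.sin(a),np.cos(a),0])
s=ctrl.get_state();F=np.array(s['ft_force']);M=np.array(s['torque']);d=np.array(s['position'])-[.4416,-.0862,0]
print('t %.2f Fx %.2f Fy %.2f Fz %.2f Mx %.3f My %.3f | x %.2f y %.2f z %.2f mm w %.3f'%(s['time'],F@X,F@Y,F[2],M@X,M@Y,*(1e3*np.array([d@X,d@Y,d[2]])),s['grip_width']))
E
python3 f.py
```

```text
t 24.15 Fx -1.03 Fy 0.08 Fz -1.20 Mx 0.037 My 0.078 | x 0.43 y 0.47 z 170.46 mm w 0.183
```

Request:
{"name": "jog_arm", "arguments": {
  "moves": [0,0,0.004,0,0,0,-1,0,0,0.008,0,0,0,-1,0,0,0.012,0,0,0,-1,0,0,0.016,0,0,0,-1,0,0,0.02,0,0,0,-1,0,0,0.02,0,0,0,-1,0,0,0.02,0,0,0,-1,0,0,0.02,0,0,0,-1]
}}

```text
time: 25.15
position: [0.4423, -0.0859, 0.1645]
tool_rot: [3.001, -0.927, 0.002]
ft_force: [-0.2, 0.3, -1.0]
grip_width: 0.181
grip_force: 30.0
```

```bash
python3 f.py
```

```text
t 25.15 Fx -0.34 Fy 0.12 Fz -0.97 Mx 0.125 My 0.073 | x 0.43 y 0.64 z 164.52 mm w 0.181
```

Request:
{"name": "jog_arm", "arguments": {
  "moves": [0,0,0.003,0,0,0,-1,0,0,0.006,0,0,0,-1,0,0,0.009,0,0,0,-1,0,0,0.012,0,0,0,-1,0,0,0.014,0,0,0,-1,0,0,0.014,0,0,0,-1,0,0,0.014,0,0,0,-1,0,0,0.014,0,0,0,-1]
}}

```text
time: 26.15
position: [0.4424, -0.0859, 0.1603]
tool_rot: [3.002, -0.927, 0.002]
ft_force: [0.6, 2.7, -1.9]
grip_width: 0.183
grip_force: 30.0
```

```bash
python3 f.py
```

```text
t 26.15 Fx -1.04 Fy 2.52 Fz -1.87 Mx 0.636 My -0.046 | x 0.47 y 0.74 z 160.28 mm w 0.183
```

Request:
{"name": "jog_arm", "arguments": {
  "moves": [0,-0.001,0,0,0,0,-1,0,-0.002,0.0,0,0,0,-1,0,-0.0025,0.002,0,0,0,-1,0,-0.0025,0.005,0,0,0,-1,0,-0.0025,0.008,0,0,0,-1,0,-0.0025,0.01,0,0,0,-1,0,-0.0025,0.01,0,0,0,-1,0,-0.0025,0.01,0,0,0,-1]
}}

```text
time: 27.15
position: [0.4425, -0.0855, 0.1572]
tool_rot: [3.001, -0.927, 0.001]
ft_force: [-0.1, -1.1, -0.3]
grip_width: 0.182
grip_force: 30.0
```

```bash
python3 f.py
```

```text
t 27.15 Fx 0.53 Fy -0.93 Fz -0.29 Mx 0.022 My 0.054 | x 0.37 y 1.14 z 157.18 mm w 0.182
```

Request:
{"name": "jog_arm", "arguments": {
  "moves": [0,0,0.003,0,0,0,-1,0,0,0.006,0,0,0,-1,0,-0.0005,0.009,0,0,0,-1,0,-0.001,0.012,0,0,0,-1,0,-0.001,0.013,0,0,0,-1,0,-0.001,0.013,0,0,0,-1,0,-0.001,0.013,0,0,0,-1,0,-0.001,0.013,0,0,0,-1]
}}

```text
time: 28.15
position: [0.4428, -0.0853, 0.1533]
tool_rot: [3.001, -0.927, 0.002]
ft_force: [-0.7, -2.6, -1.3]
grip_width: 0.182
grip_force: 30.0
```

```bash
python3 f.py
```

```text
t 28.15 Fx 0.87 Fy -2.56 Fz -1.26 Mx -0.468 My -0.064 | x 0.49 y 1.46 z 153.35 mm w 0.182
```

Request:
{"name": "jog_arm", "arguments": {
  "moves": [0,0.001,0.003,0,0,0,-1,0,0.001,0.006,0,0,0,-1,0,0.001,0.009,0,0,0,-1,0,0.001,0.01,0,0,0,-1,0,0.001,0.01,0,0,0,-1,0,0.001,0.01,0,0,0,-1,0,0.001,0.01,0,0,0,-1,0,0.001,0.01,0,0,0,-1]
}}

```text
time: 29.15
position: [0.4428, -0.0853, 0.1504]
tool_rot: [3.002, -0.927, 0.002]
ft_force: [1.2, 0.3, 1.2]
grip_width: 0.178
grip_force: 30.0
```

```bash
python3 f.py
```

```text
t 29.15 Fx 0.80 Fy 0.89 Fz 1.16 Mx -0.081 My 0.050 | x 0.49 y 1.47 z 150.43 mm w 0.178
```

Request:
{"name": "jog_arm", "arguments": {
  "moves": [0,0,0.003,0,0,0,-1,0,0,0.006,0,0,0,-1,0,-0.0005,0.009,0,0,0,-1,0,-0.001,0.012,0,0,0,-1,0,-0.001,0.015,0,0,0,-1,0,-0.001,0.016,0,0,0,-1,0,-0.001,0.016,0,0,0,-1,0,-0.001,0.016,0,0,0,-1]
}}

```text
time: 30.15
position: [0.443, -0.0851, 0.1456]
tool_rot: [3.001, -0.927, 0.002]
ft_force: [0.7, -0.4, 2.2]
grip_width: 0.18
grip_force: 30.0
```

```bash
python3 f.py
```

```text
t 30.15 Fx 0.81 Fy 0.08 Fz 2.19 Mx 0.080 My 0.000 | x 0.56 y 1.68 z 145.61 mm w 0.180
```

Request:
{"name": "jog_arm", "arguments": {
  "moves": [0,0,0.003,0,0,0,-1,0,0,0.006,0,0,0,-1,0,-0.0005,0.009,0,0,0,-1,0,-0.001,0.012,0,0,0,-1,0,-0.001,0.015,0,0,0,-1,0,-0.001,0.017,0,0,0,-1,0,-0.001,0.017,0,0,0,-1,0,-0.001,0.017,0,0,0,-1]
}}

```text
time: 31.15
position: [0.4431, -0.0849, 0.1404]
tool_rot: [3.001, -0.927, 0.002]
ft_force: [-0.3, -0.2, 3.0]
grip_width: 0.177
grip_force: 30.0
```

```bash
python3 f.py
python3 - <<'E'
from h import *
im=snap('scene','s6.png')
g=cv2.cvtColor(im['pixels'],cv2.COLOR_RGB2GRAY);g4=cv2.imread('pics/s4.png',0)
for v in(283,286,289): print(v,g4[v,344:372]);print(v,g[v,344:372])
c=im['pixels'][200:320,300:420,::-1]
cv2.imwrite('pics/c10.png',cv2.resize(c,(600,600),interpolation=cv2.INTER_CUBIC))
E
python3 f.py
```

```text
t 31.15 Fx -0.11 Fy -0.32 Fz 2.98 Mx 0.143 My -0.058 | x 0.50 y 1.96 z 140.45 mm w 0.177
283 [101 102 105  97 126 127 129 130 127 124 124 127 127 102 100 103 135 128
 129 131 132 124 121 125 121  88  20  10]
283 [ 92 102  99 142 126 136 132 130 129 127 137 127 113  90  90 109 139 133
 134 135 133 129 133 132 128  92  19  21]
286 [100 103 103 111 131 131 128 129 130 120 127 119 123  83  98  96 135 130
 129 126 125 120 128 123 117  56  34  37]
286 [ 90 106  98 136 127 135 129 133 132 125 130 130 100  86  89 102 139 135
 134 128 130 129 129 129 125  64  35  38]
289 [ 98 100 100 116 131 131 130 127 127 127 128 120 130  97  99 102 125 129
 128 127 127 127 125 120 122  36  30  32]
289 [ 92 103 115 136 132 132 132 130 128 132 132 125  86  89 100 108 131 132
 130 131 131 130 129 128 134  41  35  38]
t 31.20 Fx 0.09 Fy 0.87 Fz 4.31 Mx 0.166 My -0.086 | x 0.51 y 1.98 z 140.45 mm w 0.191
```

View pics/c10.png

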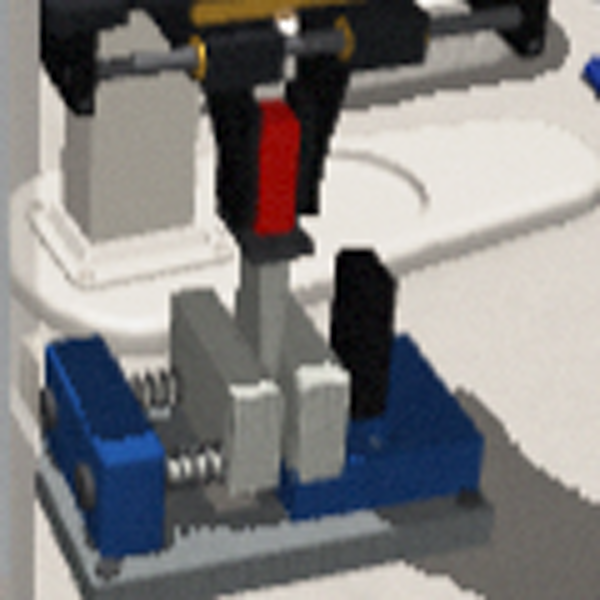

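The blade is upright between the jaws. The sprung jaw's edges have moved about 0.7 px, roughly 1.4 mm, and the loose jaw has not moved. I'll hold briefly and check that it is steady.

Request:
{"name": "jog_arm", "arguments": {
  "moves": [0,0,0,0,0,0,-1,0,0,0,0,0,0,-1,0,0,0,0,0,0,-1,0,0,0,0,0,0,-1,0,0,0,0,0,0,-1,0,0,0,0,0,0,-1,0,0,0,0,0,0,-1,0,0,0,0,0,0,-1]
}}

```text
time: 32.2
position: [0.4431, -0.0849, 0.1405]
tool_rot: [3.001, -0.927, 0.002]
ft_force: [0.5, -1.0, 2.3]
grip_width: 0.18
grip_force: 30.0
```

Run:
```python
from h import *
g4=cv2.imread('pics/s4.png',0).astype(float)
G=[];F=[]
for i in range(8): G.append(cv2.cvtColor(ctrl.get_image('scene')['pixels'],cv2.COLOR_RGB2GRAY).astype(float));s=ctrl.get_state();F.append(s['ft_force'][2])
g=np.mean(G,0); print('Fz',np.mean(F),np.std(F),s['position'],s['time'])
# sub-pixel edge of sprung jaw end face: dark side / light side crossing
def edge(im,a,b,up):
    p=im[282:293,a:b].mean(0); m=(p.min()+p.max())/2; i=np.nonzero((p[:-1]<m)&(p[1:]>=m) if up else (p[:-1]>=m)&(p[1:]<m))[0][0]; return a+i+(m-p[i])/(p[i+1]-p[i])
for im in(g4,g): print(edge(im,344,352,1),edge(im,352,359,0),edge(im,357,364,1))
```

```text
Fz 2.2581888743173097 0.5025373434191055 [ 0.44310109 -0.08489059  0.14049498] 32.6
347.2219387755102 356.4675 359.24271844660194
346.22215216477514 355.47732331663883 359.1539670070699
```

The image suggests a deflection nearer 2 mm than the forces do. I'll measure the sprung jaw's shift more carefully.

Run:
```python
from h import *
G=[];F=[]
for i in range(6): G.append(cv2.cvtColor(ctrl.get_image('scene')['pixels'],cv2.COLOR_RGB2GRAY).astype(np.float32));F.append(ctrl.get_state()['ft_force'][2])
g=np.mean(G,0).astype(np.float32); print(np.mean(F)); cv2.imwrite('pics/s7.png',g)
a=np.radians(-34.3);Rz=np.array([[np.cos(a),-np.sin(a),0],[np.sin(a),np.cos(a),0],[0,0,1]]);t=np.array([.4416,-.0862,0])
im=ctrl.get_image('scene'); d=proj(im,t+Rz@(-.038,.013,.06))-proj(im,t+Rz@(-.038,.012,.06)); print('px per mm',d)
regs={'sprung end':(344,359,275,300),'sprung left rim':(331,345,255,270),'sprung end2':(344,359,279,294),'loose end':(359,372,276,297),'block':(308,334,266,312),'post':(365,381,248,285)}
for n in('s4','s5'):
  r=cv2.imread('pics/%s.png'%n,0).astype(np.float32)
  for k,(u0,u1,v0,v1) in regs.items():
    P=g[v0:v1,u0:u1]; W=np.eye(2,3,dtype=np.float32)
    try:
      cc,W=cv2.findTransformECC(P,r[v0-6:v1+6,u0-6:u1+6],np.float32([[1,0,6],[0,1,6]]),cv2.MOTION_TRANSLATION,(3,100,1e-5),None,3)
      s=6-W[:,2]; print(n,k,'cc %.3f'%cc,'shift',s,'mm %.2f'%(s@d/(d@d)))
    except cv2.error as e: print(n,k,'fail')
```

```text
2.304473285762963
px per mm [-0.49381459  0.08869565]
s4 sprung end cc 0.821 shift [-0.45679092  0.56124926] mm 1.09
s4 sprung left rim cc 0.997 shift [-0.8647227   0.17036629] mm 1.76
s4 sprung end2 cc 0.955 shift [-0.66054106 -0.7286005 ] mm 1.04
s4 loose end cc 0.974 shift [-0.04634762 -0.8938799 ] mm -0.22
s4 block cc 0.933 shift [0.2348156  0.36812067] mm -0.33
s4 post cc 0.975 shift [-0.02116489 -0.25749016] mm -0.05
s5 sprung end cc 0.942 shift [-0.5436244   0.62259865] mm 1.29
s5 sprung left rim cc 0.997 shift [-0.85857105  0.16151905] mm 1.74
s5 sprung end2 cc 0.951 shift [-0.6892791  -0.69642735] mm 1.11
s5 loose end cc 0.978 shift [-0.13182163 -0.45793486] mm 0.10
s5 block cc 0.971 shift [-0.06559896  0.02525377] mm 0.14
s5 post cc 0.996 shift [-0.06216049  0.13620234] mm 0.17[ WARN:0@7.927] global loadsave.cpp:1063 imwrite_ Unsupported depth image for selected encoder is fallbacked to CV_8U.
```

The two best-correlated matches (cc 0.997) put the sprung jaw's give at about 1.7 mm, within the 1 to 2 mm asked. The gauge is centred, upright and held steady, so I'm handing the job in.

```bash
python3 -c "
from bench import ctrl
print(ctrl.close_job())"
```

```text
the job is handed in; nothing more can be done
None
```

The job is handed in: the removable jaw is seated on its pegs and released, and the gauge is held upright and centred between the jaws, with the sprung jaw pushed back about 1.7 mm by the camera (force readings suggest 1.1 to 1.6 mm).

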